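Unload a tube rack from the analyser track

TASK

The analyser has finished with its rack of eight blue-capped tubes: take the rack by its yellow grip and slide it out along the track, keeping it down on the track floor, until its leading end rests lightly against the blue end stop (or is within a few millimetres of it). Then lift it straight up out of the track there, to about 10 cm above the track, and finish still holding it in the air, level and quite still, so that the spun samples can be looked over. Keep the rack upright throughout, do not ram the stop, and leave the specimen cup, the reagent carton and the cuvette tray alone.

Things in the scene. Friction and masses are not known exactly. Their poses are not given: they have to be found in the camera images.
- analyser: White bench analyser with a straight rack track out of its side; fixed, one unit. Origin on the bench under the track's middle line. The track runs along y, from -260 mm (open end) to +260 (in the machine); racks come out towards -y. Track floor 12 mm above the bench, between two guides 5 mm thick, 14 mm higher than the floor; channel 37 mm wide (x -18.5 to +18.5).
- nose (a point): Top middle of the outer edge of the analyser's blue-topped sampling nose, over the track, 156 mm above the bench, 137 mm from the analyser's origin along y. The nose is a tunnel 50 mm wide (122 outside), roof underside 120 mm above the bench: nothing can be lifted under it. 83 mm farther in (+y) comes the housing: x -130 to +200 mm, 195 mm high, display to 315 mm.
- stop: Blue end stop clamped across the track, fixed, 59 mm high above the bench. Origin at bench level under the middle of its face that meets the rack (+y side); axes parallel to the analyser's. The rack touches it when the rack's middle is 105 mm from this origin along y. It reaches 26 mm to -y; its thumbscrew sticks out to x = -52 mm.
- rack_grip (a point): Where to hold the rack's yellow grip: an upright paddle 14 mm thick (rack x, across the track), 42 mm long (rack y, along it), 52 mm high, on a stem in the rack's middle. This point is 132 mm above the rack's underside, 18 mm below the paddle's top, 40 mm above the tubes' cap tops, so fingers can close across the track clear of the caps. Mass centre straight below. z is up.
- rack_foot (a point): Centre of the rack's underside. Grey rack 30 mm wide (x), 210 long (y), four firmly held tubes with light blue caps (tops 92 mm up) each side of the grip; 0.19 to 0.31 kg. At the start it stands on the track floor, in line with the track (3.5 mm play each side), 17 to 43 mm of its +y end under the nose.
- rack: The same rack as a whole (origin as rack_foot).
- cup: Bystander: specimen cup with a blue lid, 42 mm across, 52 mm high, loose on the bench beside the track. Origin at the centre of its underside.
- carton: Bystander: cream and blue reagent carton, 45 x 45 x 75 mm high, loose on the bench beside the track. Origin at the centre of its underside.
- tray: Bystander: flat white cuvette tray with compartments, 65 x 85 x 22 mm high, loose on the bench on the +x side of the track. Origin at the centre of its underside.
Mind the look-alikes: they are no part of the job. There is more than one size of the rack; the job needs the smallest.

How it is judged:
By the outcome, as a careful person would: the job done as asked, in the order asked, and still so for the second after the job is handed in, while the arm keeps its last pose, push and grip.
It also fails if it takes over 42 s, if anything falls off the work surface, if the arm or the gripper's body presses on something with over 40 N, if the wrist force passes 120 N, or if a joint passes its speed limit or range.

ROBOT

A 6-joint arm with a two-finger parallel gripper is mounted at the origin on the work surface. World frame = base frame: x ahead of the robot, y to its left, z up, the work surface at z = 0. Lengths are in m, angles in degrees, forces in N, time in s.
With the tool pointing down it reaches from about 0.3 to 0.75 m from the base axis. Payload 8.5 kg.
Tool frame: the origin (TCP) lies midway between the tips of the shut fingers; the grasp point (between the pads) lies 19 mm behind it (env.tcp_to_grasp is the z of the grasp point in the tool frame, in m); z points along the fingers, y is the line along which they close (so a half turn about z gives the same grasp; the last joint's range is limited). The gripper opens to 85 mm and grips with 20 to 120 N. Pads are 22 mm wide; open, the fingers measure 114 mm over their backs; the gripper's body (76 mm by 85 mm) begins 54 mm behind the grasp point. The pads swing forward as they close: fully open they stand 13 mm farther back than shut.
Start: joints at [53.955, 21.807, 74.336, -0, 83.858, -12.336], TCP at [0.221, 0.504, 0.231] pointing down, gripper open.
Joint ranges: [-178.18, 178.18], [-50.72, 133.34], [12.68, 142.11], [-81.47, 261.47], [9.98, 163.14], [-165.26, 165.26]. Speed limits (degrees/s): [136.94, 136.94, 180, 180, 180, 180].

INTERFACE

Orientations are given as a 3x3 rotation matrix whose columns are the frame's x, y, z axes.
In Python, from rig import env, imaging, job, models gives the robot as it stands. The module is installed in compiled form; this text tells all that it offers.
- The arm moves only by the tool jog_arm, never from a script. Its argument "plan" is text: rows parted by semicolons, each of 7 numbers parted by spaces: the turn, a rotation vector about the tool's x, y, z in degrees, then the shift along the tool's x, y, z in cm, then the closure in counts, from 0 (fully open) to 255 (shut). In form: rx ry rz x y z claw; .... A call has 1 to 10 rows; each row shifts and turns the commanded pose from where the row before left it, along the tool's axes as they then stand; what a row does not reach is not made up. A row lasts 1/12 s, in which the tool goes at most 41.7 mm and 7.16 degrees, less where a joint would pass 70% of its speed; a pose out of reach is approached as far as the arm can. A call with a gripper value outside its range is refused whole. The fingers move at their own pace and stop on an object; "grip_force" is the grip in N (left out, the last holds). Time passes only in rows, so rows that do not move let the fingers close. It gives the time, the measured TCP pose, the force, the opening and the grip force at its end, in the units of the state.
- env.observe(): the state, without advancing time (a new reading comes with each control period).
- imaging.get_image(name): name is "scene" or "top" or "wrist"; returns a dict with "pixels" (400x640x3 uint8, red, green, blue), "depth" (400x640 float32, m along the optical axis (not along the pixel's ray), 0 where there is no reading), "fov_y" (degrees; the focal length in pixels is half the picture's height over the tangent of half this angle, whatever the lens; pixels are square), "cx", "cy" (the principal point, pixels), "world_from_camera" (4x4, takes a point from camera to world coordinates). Camera axes: x right, y down, z forward; pixel columns grow to the right and rows downward; lengths in m; the calibration is good to about 2 mm. A picture is of the moment at which its call begins.
- job.close_job(): hands the job in; it is judged then, once.
Trained networks look in the newest picture that a camera, given by its name, has taken for a name from the list of things; names that differ only in an ending like _2 or _b are one class to them, and where a whole thing is asked for, a point or a joint stands for the part that bears it (a point fixed in the world has none). Each returns a list of dicts, best first, with "confidence" (0 to 1); they miss things now and then, are a little off and sometimes report something else, mostly with a low value. They report only what shows in the picture. A call takes as long as a camera call. They do not tell look-alikes from the thing itself.
- models.outline_of(camera, query): "region" (400x640 bool, what is visible of it) and "bbox" ([centre column, centre row, width, height] in pixels, round what is visible of it).
- models.tip_of(camera, query): "at" ([column, row] in pixels: a listed point, or the origin of a listed thing).
The state is a dict: "time_s": time; "q": joint angles; "qvel": joint speeds; "joint_efforts": joint torques, N m; "position": TCP position; "tool_rot": TCP orientation; "ft_force": force on the tool from outside, world axes, zero at the start; "wrist_torque": the same for the moment, N m; "grip_width": finger opening in m; "gripper_force": force on a finger pad.
Only numpy, scipy, OpenCV 4.12 (cv2) and the standard library are available. Lean on these libraries where they do the work, as an engineer would, in place of code of your own. Each camera call takes 0.05 s, during which the arm holds its last target. There are 200 camera calls.

## Working session

There is one attempt and no reset: what is moved stays moved. The work goes in short steps, Python scripts to look and compute and a tool call to move; the robot and the scene stay as the last step left them, time stands still between calls to the robot, and variables do not carry over. Pictures are saved under pics/ and viewed, at most 10 in all, crops included, and the job is handed in when it is done.

Besides the shell and the picture viewer there is one more tool, called after "Request:" as name(argument=value, ...) on one line, values as JSON. jog_arm: Moves the arm, as the interface text tells. Its arguments: {"type":"object","properties":{"plan":{"type":"string"},"grip_force":{"type":"number"}},"required":["plan"]}

```bash
mkdir -p pics; cat > h.py <<'E'
import numpy as np, cv2
from rig import env, imaging, job, models
def ray(im,px):
    f=200/np.tan(np.radians(im['fov_y']/2)); T=np.array(im['world_from_camera'])
    d=np.array([(px[0]-im['cx'])/f,(px[1]-im['cy'])/f,1.]); return T[:3,3],T[:3,:3]@d
def atz(im,px,z):
    o,d=ray(im,px); return o+d*(z-o[2])/d[2]
def atdepth(im,px):
    o,d=ray(im,px); u,v=int(round(px[0])),int(round(px[1])); p=im['depth'][max(v-1,0):v+2,max(u-1,0):u+2]; p=p[p>0]
    return o+d*np.median(p) if p.size else None
def tri(a,b):
    A=[];B=[]
    (o1,d1),(o2,d2)=a,b
    d1=d1/np.linalg.norm(d1);d2=d2/np.linalg.norm(d2)
    P1=np.eye(3)-np.outer(d1,d1);P2=np.eye(3)-np.outer(d2,d2)
    x=np.linalg.solve(P1+P2,P1@o1+P2@o2); return x,np.linalg.norm(P1@(x-o1))+np.linalg.norm(P2@(x-o2))
def save(im,n): cv2.imwrite('pics/'+n,im['pixels'][:,:,::-1])
np.set_printoptions(precision=4,suppress=True)
E
python3 - <<'E'
from h import *
for c in ['scene','top']:
    im=imaging.get_image(c); save(im,c+'0.png')
    print(c,np.array(im['world_from_camera'])[:3,3])
    for q in ['rack_grip','rack_foot','stop','nose','analyser','cup','carton','tray','rack']:
        for r in models.tip_of(c,q)[:4]: print(q,round(r['confidence'],2),np.array(r['at']),atdepth(im,r['at']))
o=env.observe(); print(o['tool_rot'],o['ft_force'])
E
```

```text
scene [1.0874 0.104  0.5458]
rack_grip 0.89 [239.4 128.7] [ 0.2508 -0.2963  0.1746]
rack_grip 0.83 [422.9 150.4] [0.3245 0.1638 0.1906]
rack_grip 0.75 [356.6 239.4] [0.6041 0.0583 0.1483]
rack_foot 0.96 [246.8 183.6] [ 0.2607 -0.2921  0.0148]
rack_foot 0.86 [354.3 294.1] [0.6099 0.0608 0.0222]
rack_foot 0.74 [414.6 216.7] [0.3277 0.1693 0.0154]
rack_foot 0.48 [359.4 237.6] [0.6043 0.0628 0.1532]
stop 0.86 [246.1 264.5] [ 0.5663 -0.1725  0.0109]
analyser 0.82 [321.6 289.6] [ 0.6103 -0.0013  0.0206]
analyser 0.59 [265.7 232.5] [ 0.4694 -0.1621  0.0227]
cup 0.22 [322.3 289.6] [ 0.61   -0.      0.0206]
carton 0.92 [265.9 232.3] [ 0.469  -0.1617  0.023 ]
tray 0.6 [336.4 342.8] [0.7101 0.0453 0.0091]
rack 0.72 [359.5 293. ] [0.6055 0.0699 0.0225]
rack 0.64 [246.8 184.6] [ 0.2616 -0.292   0.0121]
rack 0.6 [410. 220.] [0.3403 0.1589 0.013 ]
top [ 0.4084 -0.0487  1.175 ]
rack_grip 0.81 [443.9 322.3] [ 0.2497 -0.2957  0.203 ]
rack_grip 0.78 [220.4 283.9] [0.3155 0.1549 0.2066]
rack_grip 0.6 [276.7 152.8] [0.5933 0.0548 0.162 ]
rack_foot 0.95 [235.9 278.1] [0.3179 0.1453 0.0885]
rack_foot 0.76 [279.8 159.3] [0.5887 0.0529 0.1063]
rack_foot 0.64 [422.4 310.9] [ 0.2452 -0.2911  0.0189]
stop 0.63 [375.3 180.1] [ 0.5576 -0.1743  0.0178]
nose 0.91 [243.9 147.5] [0.6059 0.1283 0.148 ]
analyser 0.58 [304.6 165.3] [ 0.5814 -0.0024  0.0735]
cup 0.74 [355.8 132.6] [ 0.6667 -0.1222  0.053 ]
cup 0.42 [373.5 227.3] [ 0.4403 -0.1654  0.0754]
carton 0.96 [375.  224.6] [ 0.4466 -0.1686  0.0771]
tray 0.86 [293.3 123.8] [0.6966 0.0316 0.0043]
rack 0.94 [235.7 276.5] [0.3211 0.1467 0.0837]
rack 0.81 [280.6 159.9] [0.5896 0.0523 0.0929]
rack 0.72 [424.2 309.4] [ 0.2486 -0.2957  0.0174]
[[-0.9156  0.4021  0.    ]
 [ 0.4021  0.9156  0.    ]
 [-0.      0.     -1.    ]] [ 0.6369 -0.5103 -0.4503]
```

View pics/scene0.png

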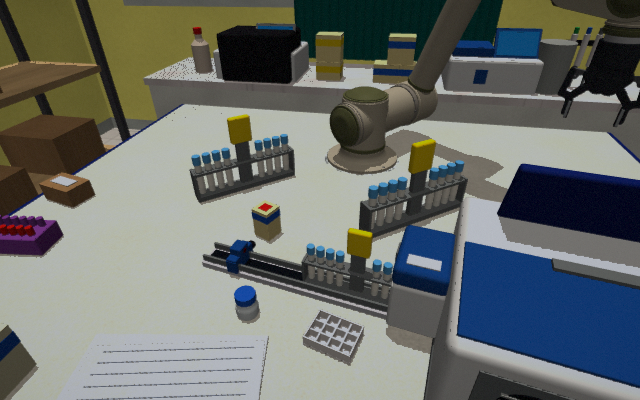

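View pics/top0.png

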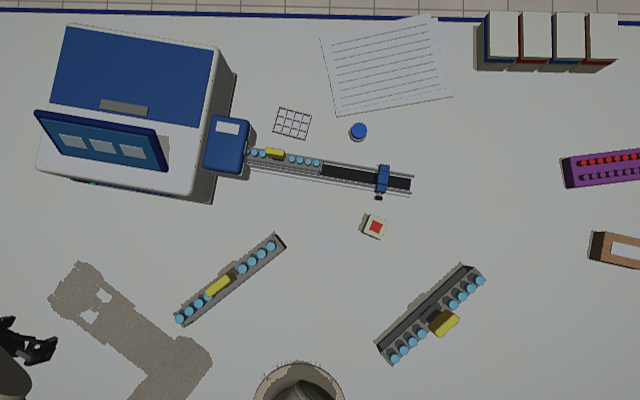

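The wanted rack could be confused with any of three. The rack in the track has its grip at scene (359,243) and top (275,153). Two larger ones stand free on the bench: scene (422,155) / top (218,286), and scene (239,129) / top (444,322). I choose the one in the track, which is the smallest and the only one at the analyser. The stop is at top (382,180), the cup at (359,131), the carton at (375,227) and the tray at (293,123).

```bash
cat > m.py <<'E'
from h import *
def yel(im,box):
    hsv=cv2.cvtColor(im['pixels'],cv2.COLOR_RGB2HSV); m=cv2.inRange(hsv,(20,120,70),(35,255,255)); k=np.zeros_like(m); a,b,c,d=box; k[b:d,a:c]=m[b:d,a:c]; return k
def pts(im,m):
    v,u=np.nonzero((m>0)&(im['depth']>0)); o=np.array([ (lambda r:r[0]+r[1]*im['depth'][y,x])(ray(im,(x,y))) for x,y in zip(u,v)]); return o
E
python3 - <<'E'
from m import *
t=imaging.get_image('top'); s=imaging.get_image('scene')
P=pts(t,yel(t,(255,140,300,170))); 
top=P[P[:,2]>.153]; print('paddle top',len(P),len(top),top.mean(0) if len(top) else 0, np.percentile(P,[5,50,95],axis=0))
Q=pts(s,yel(s,(340,222,380,262))); print('scene',len(Q),np.percentile(Q,[2,50,98],axis=0))
g1=models.tip_of('top','rack_grip'); g2=models.tip_of('scene','rack_grip')
a=min(g1,key=lambda r:abs(r['at'][0]-276))['at']; b=min(g2,key=lambda r:abs(r['at'][0]-357))['at']
print('tri grip',a,b,tri(ray(t,a),ray(s,b)))
# caps in top image, z=.104
hsv=cv2.cvtColor(t['pixels'],cv2.COLOR_RGB2HSV); m=cv2.inRange(hsv,(85,60,100),(105,255,255)); k=np.zeros_like(m); k[143:172,245:325]=m[143:172,245:325]
C=pts(t,k); C=C[abs(C[:,2]-.1)<.02]; v,u=np.nonzero(k); c=np.array([atz(t,(x,y),.104)[:2] for x,y in zip(u,v)])
for w in (C[:,:2],c):
    l=cv2.fitLine(w.astype(np.float32),cv2.DIST_HUBER,0,.01,.01).ravel(); print('caps line',l, np.degrees(np.arctan2(l[1],l[0])), np.median(C[:,2]),len(w))
# stop
for r in models.outline_of('top','stop')[:2]:
    S=pts(t,r['region'].astype(np.uint8)); S=S[S[:,2]>.04]; print('stop',r['confidence'],r['bbox'],len(S),S.mean(0),cv2.minAreaRect((S[:,:2]*1000).astype(np.float32)),np.percentile(S[:,2],[50,98]))
for i,nm in((t,'t'),(s,'s')):
    pass
big=cv2.resize(t['pixels'][110:220,190:430],None,fx=3.3,fy=3.3,interpolation=cv2.INTER_CUBIC); cv2.imwrite('pics/topcrop.png',big[:,:,::-1])
E
```

```text
paddle top 126 115 [0.5961 0.0606 0.1612] [[0.5887 0.0434 0.1404]
 [0.5951 0.0605 0.1609]
 [0.6028 0.0782 0.164 ]]
scene 634 [[0.5918 0.0423 0.1126]
 [0.6031 0.0624 0.1413]
 [0.6067 0.0818 0.1616]]
tri grip [276.9, 153.0] [359.5, 240.6] (array([0.5965, 0.0596, 0.1397]), np.float64(0.006100286062418544))
caps line [0.1458 0.9893 0.5933 0.0375] 81.613976 0.10370166058145336 196
caps line [0.1456 0.9893 0.5939 0.0374] 81.626144 0.10370166058145336 221
stop 0.61 [384.1, 181.8, 13.7, 36.1] 286 [ 0.5578 -0.188   0.0515] ((559.0924682617188, -187.8271484375), (27.026044845581055, 67.58238220214844), 82.26655578613281) [0.0537 0.062 ]
```

View pics/topcrop.png

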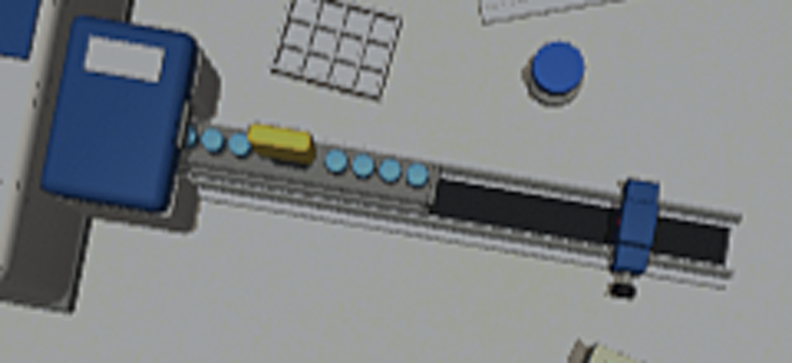

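The crop confirms it: the wanted rack is in the track, with its yellow paddle at crop (281,138) and free caps out to (417,175). The stop's near face is at about crop x 625. First I raise and turn the tool, then go round the housing corner.

Request:
jog_arm(plan="0 0 7.1 0 0 -0.8 0; 0 0 7.1 0 0 -0.8 0; 0 0 7.1 0 0 -0.8 0; 0 0 7.1 0 0 -0.8 0; 0 0 7.1 0 0 -0.8 0; 0 0 7.1 0 0 -0.8 0; 0 0 7.1 0 0 -0.8 0; 0 0 7.1 0 0 -0.8 0; 0 0 7.1 0 0 -0.8 0; 0 0 7.1 0 0 -0.8 0")

```text
time_s: 2.08
position: [0.2211, 0.5036, 0.3117]
tool_rot: [[0.088, 0.996, -0.0], [0.996, -0.088, 0.0], [-0.0, -0.0, -1.0]]
ft_force: [-0.7, -1.0, -0.2]
grip_width: 0.0855
gripper_force: 0.0
```

Request:
jog_arm(plan="0 0 3.5 0 0 0 0; 0 0 0 0 0 0 0")

```text
time_s: 2.25
position: [0.2212, 0.5036, 0.3117]
tool_rot: [[0.145, 0.989, 0.001], [0.989, -0.145, 0.001], [0.001, 0.0, -1.0]]
ft_force: [-0.3, -0.4, -1.1]
grip_width: 0.0853
gripper_force: 0.0
```

```bash
cat >> h.py <<'E'
def todelta(w):
    o=env.observe(); return o['tool_rot'].T@(np.array(w)-o['position'])*100 if hasattr(o['tool_rot'],'T') else np.array(o['tool_rot']).T@(np.array(w)-np.array(o['position']))*100
E
python3 -c "
from h import *
o=env.observe();print(o['tool_rot'],o['position'],o['q'],todelta([.38,.13,.31]))
R=np.array(o['tool_rot']);print(R.T@np.array([.596-.38,.06-.13,.22-.31])*100)"
```

```text
[[ 0.1449  0.9894  0.0005]
 [ 0.9894 -0.1449  0.0007]
 [ 0.0007  0.0004 -1.    ]] [0.2212 0.5036 0.3117] [53.9552 19.3376 64.9681 -0.0007 95.6458 62.2855] [-34.6672  21.1267   0.1541]
[-3.8034 22.3826  9.0062]
```

Request:
jog_arm(plan="0 0 0 -3.4 2.1 0 0; 0 0 0 -3.4 2.1 0 0; 0 0 0 -3.4 2.1 0 0; 0 0 0 -3.4 2.1 0 0; 0 0 0 -3.4 2.1 0 0; 0 0 0 -3.4 2.1 0 0; 0 0 0 -3.4 2.1 0 0; 0 0 0 -3.4 2.1 0 0; 0 0 0 -3.4 2.1 0 0; 0 0 0 -3.4 2.1 0 0")

```text
time_s: 3.08
position: [0.3806, 0.1352, 0.3113]
tool_rot: [[0.14, 0.99, 0.0], [0.99, -0.14, 0.0], [0.0, 0.0, -1.0]]
ft_force: [0.7, 1.1, -0.7]
grip_width: 0.0855
gripper_force: 0.0
```

Request:
jog_arm(plan="0 0 0 -1 2.8 0 0; 0 0 0 -1 2.8 0 0; 0 0 0 -1 2.8 0 0; 0 0 0 -1 2.8 0 0; 0 0 0 -0.8 2.8 0.5 0; 0 0 0 0 2.8 0.5 0; 0 0 0 0 2.8 1 0; 0 0 0 0 2.8 1 0; 0 0 0 0 0 0 0; 0 0 0 0 0 0 0")

```text
time_s: 3.92
position: [0.5957, 0.0573, 0.2795]
tool_rot: [[0.141, 0.99, -0.003], [0.99, -0.141, 0.0], [-0.0, -0.003, -1.0]]
ft_force: [-0.6, -0.5, 0.3]
grip_width: 0.0851
gripper_force: 0.0
```

```bash
python3 - <<'E'
from m import *
o=env.observe();print(o['position'],o['tool_rot'],todelta([.5965,.060,.125]))
w=imaging.get_image('wrist'); save(w,'w1.png'); print(np.array(w['world_from_camera']))
for q in ['rack_grip','stop','nose']:
    for r in models.tip_of('wrist',q)[:3]: print(q,r['confidence'],r['at'],atdepth(w,r['at']))
E
```

```text
[0.5957 0.0573 0.2795] [[ 0.1412  0.99   -0.0032]
 [ 0.99   -0.1412  0.0003]
 [-0.0001 -0.0032 -1.    ]] [ 0.2823  0.0882 15.4465]
[[ 0.99   -0.1347 -0.043   0.606 ]
 [-0.1414 -0.9492 -0.281   0.129 ]
 [-0.003   0.2842 -0.9587  0.422 ]
 [ 0.      0.      0.      1.    ]]
rack_grip 0.72 [319.6, 186.6] [0.597  0.0672 0.1611]
rack_grip 0.32 [316.9, 211.3] [0.591  0.0432 0.1607]
stop 0.76 [318.0, 297.9] [ 0.5624 -0.1569  0.0121]
nose 0.93 [320.7, 117.3] [0.6069 0.1291 0.1483]
```

View pics/w1.png

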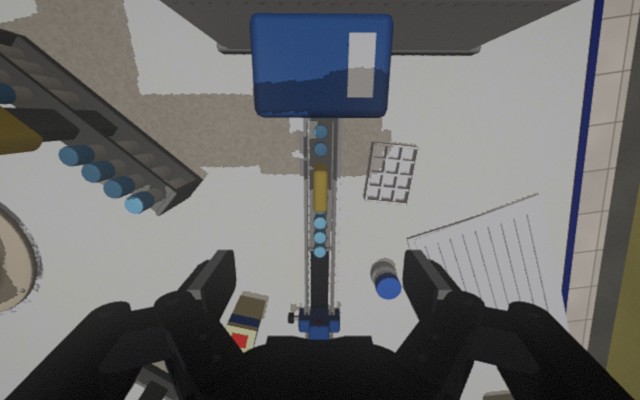

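The wrist view shows the gripper aligned over the track: paddle at (320,190), free caps at (320,223–252), stop at (318,320) and nose edge at about row 117. I refine these from this view.

```bash
python3 - <<'E'
from m import *
w=imaging.get_image('wrist'); t=imaging.get_image('top')
P=pts(w,yel(w,(300,160,340,220))); P=P[P[:,2]>.15]; x=np.array(P); print('paddle',len(P),P.mean(0),cv2.minAreaRect((P[:,:2]*1000).astype(np.float32)))
ra=max(models.outline_of('wrist','rack_grip'),key=lambda r:r['confidence']); 
a=[319.6,186.6]
m=yel(w,(300,160,340,220)); hsv=cv2.cvtColor(w['pixels'],cv2.COLOR_RGB2HSV)
k=cv2.inRange(hsv,(85,60,80),(110,255,255)); z=np.zeros_like(k); z[120:262,305:335]=k[120:262,305:335]
C=pts(w,z); C=C[abs(C[:,2]-.104)<.006]; l=cv2.fitLine(C[:,:2].astype(np.float32),cv2.DIST_HUBER,0,.01,.01).ravel(); print('caps',len(C),l,np.degrees(np.arctan2(l[1],l[0])))
y=np.array([.145,.9894]); 
print('paddle s',P[:,:2].mean(0)@y,np.percentile(P[:,:2]@y,[1,99]))
# track direction from line segments (guides), intersect z=.026
g=cv2.cvtColor(w['pixels'],cv2.COLOR_RGB2GRAY); L=cv2.createLineSegmentDetector().detect(g)[0][:,0]
for s in L:
    if np.hypot(s[2]-s[0],s[3]-s[1])>50 and 295<s[0]<345 and 110<min(s[1],s[3]):
        p,q=atz(w,s[:2],.026),atz(w,s[2:],.026); print('line',s,np.degrees(np.arctan2(*(p-q)[1::-1]))%180, p[:2])
# stop points in top & scene
for c in ('wrist','top','scene'):
    im=imaging.get_image(c)
    for r in models.outline_of(c,'stop')[:1]:
        S=pts(im,r['region'].astype(np.uint8)); S=S[(S[:,2]>.03)]; print(c,len(S),'stop s range',np.percentile(S[:,:2]@y,[1,5,50,95,99]),np.percentile(S[:,2],[5,50,99]))
    R=pts(im,yel(im,{'wrist':(300,160,340,220),'top':(255,140,300,170),'scene':(340,222,380,262)}[c])); R=R[R[:,2]>.12]; print(c,'grip s',np.percentile(R[:,:2]@y,[1,5,50,95,99]),'x',np.percentile(R[:,:2]@[.9894,-.145],[2,50,98]))
o=env.observe(); p=o['position']; print('tcp s,x',p[:2]@y,p[:2]@np.array([.9894,-.145]))
E
```

```text
paddle 541 [0.597  0.0648 0.161 ] ((596.8428955078125, 63.297080993652344), (40.05826187133789, 12.650848388671875), 81.60967254638672)
caps 641 [0.1489 0.9889 0.5936 0.0435] 81.43884
paddle s 0.1506923734966577 [0.1294 0.169 ]
line [328.151  249.3755 326.8931 311.8754] 81.32269349139455 [ 0.5914 -0.0651]
line [310.5386 313.1252 310.3786 250.6224] 81.48889141767997 [ 0.5471 -0.1758]
line [335.5627 189.3501 333.3811 304.4036] 81.74285684235242 [0.6146 0.0277]
line [304.7257 304.3846 303.4166 181.8585] 81.55575166514255 [ 0.5402 -0.1577]
line [329.9331 303.1088 331.1353 251.8577] 81.32305816322022 [ 0.5815 -0.1612]
line [332.7616 176.8835 333.2789 123.1265] 82.0951979358628 [0.613  0.0465]
line [331.0091 121.8807 330.2621 171.8882] 81.64823274228108 [0.6203 0.1217]
wrist 845 stop s range [-0.1137 -0.111  -0.0943 -0.0899 -0.0892] [0.0322 0.0441 0.0597]
wrist grip s [0.1294 0.1318 0.1527 0.1689 0.1691] x [0.5752 0.581  0.5876]
top 317 stop s range [-0.1179 -0.1165 -0.105  -0.0931 -0.092 ] [0.0352 0.0484 0.0631]
top grip s [0.1339 0.1351 0.1484 0.1616 0.1628] x [0.5517 0.5687 0.5856]
scene 428 stop s range [-0.1141 -0.1125 -0.0966 -0.09   -0.0891] [0.0317 0.0442 0.0595]
scene grip s [0.1284 0.1305 0.1493 0.1676 0.1688] x [0.5784 0.5879 0.5901]
tcp s,x 0.14328296614040956 0.5805506615072155
```

Request:
jog_arm(plan="0 0 0.3 0.6 0 0 0; 0 0 0 0 0 3 0; 0 0 0 0 0 3 0; 0 0 0 0 0 2 0; 0 0 0 0 0 2 0; 0 0 0 0 0 1.5 0; 0 0 0 0 0 1 0; 0 0 0 0 0 1 0; 0 0 0 0 0 0 0; 0 0 0 0 0 0 0")

```text
time_s: 5.4
position: [0.5964, 0.0636, 0.1465]
tool_rot: [[0.148, 0.989, 0.0], [0.989, -0.148, 0.0], [0.0, 0.0, -1.0]]
ft_force: [0.1, 0.7, -0.5]
grip_width: 0.0851
gripper_force: 0.0
```

```bash
python3 - <<'E'
from m import *
w=imaging.get_image('wrist'); save(w,'w2.png'); o=env.observe(); p=o['position']; print(p,o['tool_rot'],p[:2]@[.147,.9891],p[:2]@[.9891,-.147],o['ft_force'])
P=pts(w,yel(w,(200,100,440,400))); P=P[P[:,2]>.15]; print(np.percentile(P@np.array([.147,.9891,0]),[1,50,99]),np.percentile(P@np.array([.9891,-.147,0]),[2,50,98]),P[:,2].mean())
E
```

```text
[0.5966 0.0636 0.1471] [[ 0.148   0.989   0.0013]
 [ 0.989  -0.148  -0.0001]
 [ 0.0001  0.0013 -1.    ]] 0.15056343927285876 0.580734052268436 [-0.2624  0.7658  0.4208]
[0.1306 0.1536 0.1702] [0.575  0.5811 0.5871] 0.1607548995130287
```

View pics/w2.png

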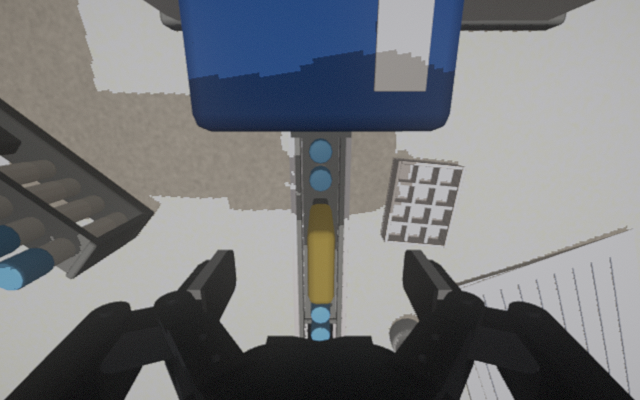

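The paddle at (320,255) is centred between the fingers to within about 0.5 mm. I go down and close.

Request:
jog_arm(plan="0 0 0 0 0 1 0; 0 0 0 0 0 1.2 0; 0 0 0 0 0 0 0; 0 0 0 0 0 0 255; 0 0 0 0 0 0 255; 0 0 0 0 0 0 255; 0 0 0 0 0 0 255; 0 0 0 0 0 0 255; 0 0 0 0 0 0 255; 0 0 0 0 0 0 255", grip_force=50)

```text
time_s: 6.28
position: [0.5964, 0.0635, 0.1246]
tool_rot: [[0.148, 0.989, 0.001], [0.989, -0.148, -0.0], [0.0, 0.001, -1.0]]
ft_force: [0.0, -0.2, 1.4]
grip_width: 0.0136
gripper_force: 49.5
```

Request:
jog_arm(plan="0 0 0 0 0 0 255; 0 0 0 0 0 0 255; 0 0 0 0 0 0 255; 0 0 0 0 0 0 255; 0 0 0 0 0 0 255; 0 0 0 0 0 0 255")

```text
time_s: 6.78
position: [0.5964, 0.0635, 0.1246]
tool_rot: [[0.148, 0.989, 0.001], [0.989, -0.148, -0.0], [0.0, 0.001, -1.0]]
ft_force: [1.1, -0.2, 5.0]
grip_width: 0.0133
gripper_force: 49.7
```

Request:
jog_arm(plan="0 0 0 -0.3 0 0 255; 0 0 0 -0.6 0 0 255; 0 0 0 -0.9 0 0 255; 0 0 0 -0.9 0 0 255; 0 0 0 -0.9 0 0 255; 0 0 0 -0.9 0 0 255; 0 0 0 -0.6 0 0 255; 0 0 0 -0.4 0 0 255; 0 0 0 0 0 0 255; 0 0 0 0 0 0 255")

```text
time_s: 7.62
position: [0.588, 0.0088, 0.1246]
tool_rot: [[0.148, 0.989, 0.0], [0.989, -0.148, -0.0], [-0.0, 0.0, -1.0]]
ft_force: [0.3, -1.1, 5.8]
grip_width: 0.0136
gripper_force: 50.0
```

Request:
jog_arm(plan="0 0 0 -0.5 0 0 255; 0 0 0 -0.9 0 0 255; 0 0 0 -0.9 0 0 255; 0 0 0 -0.9 0 0 255; 0 0 0 -0.9 0 0 255; 0 0 0 -0.9 0 0 255; 0 0 0 -0.7 0 0 255; 0 0 0 -0.5 0 0 255; 0 0 0 -0.3 0 0 255; 0 0 0 0 0 0 255")

```text
time_s: 8.45
position: [0.5784, -0.0552, 0.1246]
tool_rot: [[0.148, 0.989, 0.0], [0.989, -0.148, 0.001], [0.001, 0.0, -1.0]]
ft_force: [2.1, 1.1, 5.8]
grip_width: 0.0134
gripper_force: 50.1
```

```bash
python3 - <<'E'
from m import *
o=env.observe(); p=o['position']; y=np.array([.147,.9891]); print(p,p[:2]@y,p[:2]@[.9891,-.147],o['ft_force'],o['wrist_torque'])
t=imaging.get_image('scene'); big=cv2.resize(t['pixels'][200:330,200:420],None,fx=3.6,fy=3.6,interpolation=cv2.INTER_CUBIC); cv2.imwrite('pics/s3.png',big[:,:,::-1])
E
```

```text
[ 0.5784 -0.0552  0.1246] 0.030429457588393834 0.5802209156129331 [2.1156 1.0812 5.8165] [ 0.0944  0.0197 -0.0135]
```

View pics/s3.png

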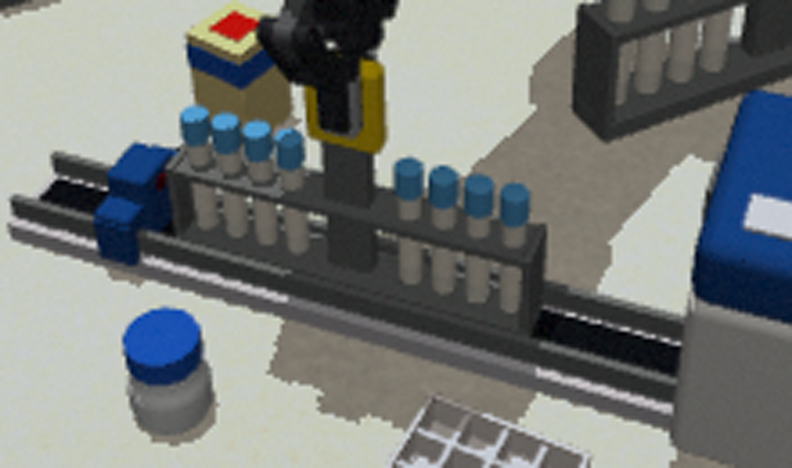

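The rack is upright in the track; its leading end at crop (185,205) is about 1.5 cm from the stop face (165,190). I creep forward while watching the force.

Request:
jog_arm(plan="0 0 0 -0.2 0 0 255; 0 0 0 -0.2 0 0 255; 0 0 0 -0.2 0 0 255; 0 0 0 -0.15 0 0 255; 0 0 0 -0.1 0 0 255; 0 0 0 -0.1 0 0 255; 0 0 0 -0.1 0 0 255; 0 0 0 -0.1 0 0 255; 0 0 0 0 0 0 255")

```text
time_s: 9.25
position: [0.5768, -0.0658, 0.1247]
tool_rot: [[0.148, 0.989, 0.001], [0.989, -0.148, 0.001], [0.001, 0.0, -1.0]]
ft_force: [1.3, 5.5, 6.5]
grip_width: 0.0134
gripper_force: 50.2
```

Request:
jog_arm(plan="0 0 0 -0.05 0 0 255; 0 0 0 -0.05 0 0 255; 0 0 0 0 0 0 255")

```text
time_s: 9.5
position: [0.5767, -0.0666, 0.1247]
tool_rot: [[0.148, 0.989, 0.001], [0.989, -0.148, 0.002], [0.002, 0.0, -1.0]]
ft_force: [1.2, 5.5, 7.2]
grip_width: 0.0136
gripper_force: 50.2
```

Request:
jog_arm(plan="0 0 0 -0.05 0 0 255; 0 0 0 -0.05 0 0 255; 0 0 0 0 0 0 255")

```text
time_s: 9.75
position: [0.5765, -0.0676, 0.1247]
tool_rot: [[0.148, 0.989, 0.001], [0.989, -0.148, 0.001], [0.002, 0.0, -1.0]]
ft_force: [0.7, 5.9, 6.6]
grip_width: 0.0134
gripper_force: 50.2
```

Request:
jog_arm(plan="0 0 0 -0.05 0 0 255; 0 0 0 -0.05 0 0 255; 0 0 0 0 0 0 255")

```text
time_s: 10.0
position: [0.5764, -0.0686, 0.1247]
tool_rot: [[0.148, 0.989, 0.001], [0.989, -0.148, 0.001], [0.002, 0.0, -1.0]]
ft_force: [1.0, 4.9, 7.2]
grip_width: 0.0134
gripper_force: 50.2
```

Request:
jog_arm(plan="0 0 0 -0.05 0 0 255; 0 0 0 -0.05 0 0 255; 0 0 0 0 0 0 255")

```text
time_s: 10.25
position: [0.5763, -0.0688, 0.1248]
tool_rot: [[0.147, 0.989, 0.001], [0.989, -0.147, 0.003], [0.003, 0.0, -1.0]]
ft_force: [2.0, 9.9, 7.3]
grip_width: 0.0134
gripper_force: 50.4
```

Contact: the y force rose to 9.9 N and the advance stalled, at the predicted place. I ease off slightly and look before lifting.

Request:
jog_arm(plan="0 0 0 0.06 0 0 255; 0 0 0 0.06 0 0 255; 0 0 0 0 0 0 255; 0 0 0 0 0 0 255")

```text
time_s: 10.58
position: [0.5764, -0.0686, 0.1246]
tool_rot: [[0.148, 0.989, 0.0], [0.989, -0.148, 0.001], [0.001, 0.0, -1.0]]
ft_force: [0.7, 4.1, 6.4]
grip_width: 0.013
gripper_force: 50.1
```

```bash
python3 - <<'E'
from m import *
t=imaging.get_image('scene'); big=cv2.resize(t['pixels'][200:330,200:420],None,fx=3.6,fy=3.6,interpolation=cv2.INTER_CUBIC); cv2.imwrite('pics/s4.png',big[:,:,::-1])
E
```

```text
(no output)
```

View pics/s4.png

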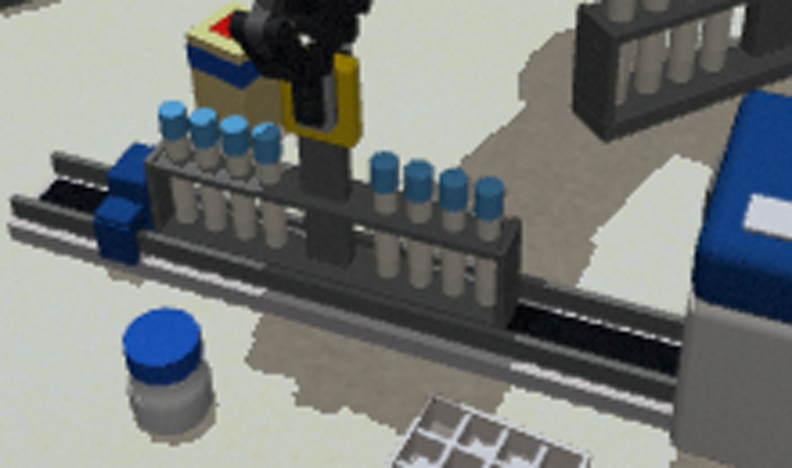

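The rack's leading end meets the stop at crop (150,190), upright and on the floor. Now the lift.

Request:
jog_arm(plan="0 0 0 0 0 -0.1 255; 0 0 0 0 0 -0.2 255; 0 0 0 0 0 -0.4 255; 0 0 0 0 0 -0.6 255; 0 0 0 0 0 -0.7 255; 0 0 0 0 0 -0.7 255; 0 0 0 0 0 -0.7 255; 0 0 0 0 0 -0.7 255; 0 0 0 0 0 -0.7 255; 0 0 0 0 0 -0.7 255", grip_force=60)

```text
time_s: 11.47
position: [0.5764, -0.0698, 0.1804]
tool_rot: [[0.148, 0.989, 0.001], [0.989, -0.148, -0.001], [-0.001, 0.001, -1.0]]
ft_force: [-0.6, -0.4, -2.1]
grip_width: 0.0132
gripper_force: 58.5
```

Request:
jog_arm(plan="0 0 0 0 0 -0.7 255; 0 0 0 0 0 -0.7 255; 0 0 0 0 0 -0.7 255; 0 0 0 0 0 -0.7 255; 0 0 0 0 0 -0.7 255; 0 0 0 0 0 -0.6 255; 0 0 0 0 0 -0.5 255; 0 0 0 0 0 -0.3 255; 0 0 0 0 0 -0.1 255; 0 0 0 0 0 0 255")

```text
time_s: 12.3
position: [0.5763, -0.0693, 0.2294]
tool_rot: [[0.148, 0.989, 0.0], [0.989, -0.148, -0.0], [-0.0, 0.0, -1.0]]
ft_force: [0.7, 0.5, -1.8]
grip_width: 0.0133
gripper_force: 58.6
```

Request:
jog_arm(plan="0 0 0 0 0 0 255; 0 0 0 0 0 0 255; 0 0 0 0 0 0 255; 0 0 0 0 0 0 255; 0 0 0 0 0 0 255; 0 0 0 0 0 0 255; 0 0 0 0 0 0 255; 0 0 0 0 0 0 255; 0 0 0 0 0 0 255; 0 0 0 0 0 0 255")

```text
time_s: 13.13
position: [0.5763, -0.0693, 0.2293]
tool_rot: [[0.148, 0.989, -0.0], [0.989, -0.148, 0.0], [-0.0, -0.0, -1.0]]
ft_force: [0.5, -0.2, -2.8]
grip_width: 0.0132
gripper_force: 58.6
```

```bash
python3 - <<'E'
from m import *
o=env.observe(); print(o['position'],o['qvel'],o['ft_force'],o['tool_rot'])
t=imaging.get_image('scene'); big=cv2.resize(t['pixels'][130:330,180:440],None,fx=3,fy=3,interpolation=cv2.INTER_CUBIC); cv2.imwrite('pics/s5.png',big[:,:,::-1])
for r in models.outline_of('scene','rack'):
    S=pts(t,r['region'].astype(np.uint8)); m=S[(abs(S[:,0]-.58)<.08)&(abs(S[:,1]+.07)<.15)]
    if len(m)>200: print(r['confidence'],len(m),np.percentile(m,[2,98],axis=0))
hsv=cv2.cvtColor(t['pixels'],cv2.COLOR_RGB2HSV); C=pts(t,cv2.inRange(hsv,(88,90,100),(108,255,255))); C=C[(abs(C[:,0]-.58)<.05)&(abs(C[:,1]+.07)<.13)&(C[:,2]>.16)]
s=C[:,1]; print(len(C),'cap slope deg',np.degrees(np.arctan(np.polyfit(s,C[:,2],1)[0])),np.percentile(C[:,2],[2,98]))
E
```

```text
[ 0.5763 -0.0693  0.2293] [-0.0451  0.0335  0.0362 -0.0232  0.0072  0.0007] [ 0.5222 -0.203  -2.7634] [[ 0.1479  0.989  -0.    ]
 [ 0.989  -0.1479  0.    ]
 [-0.     -0.     -1.    ]]
0.83 4869 [[ 0.5632 -0.1703  0.12  ]
 [ 0.6043  0.0316  0.2443]]
259 cap slope deg 0.09539213089185845 [0.2058 0.2088]
```

View pics/s5.png

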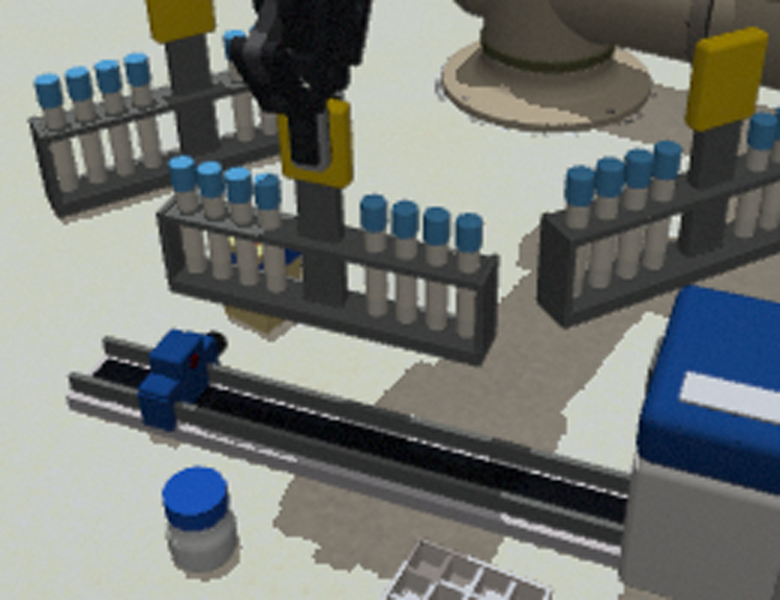

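The rack hangs level (0.1° along its length) with its underside about 10.4 cm above the track floor. It is still, and the bystanders have not been touched.

```bash
python3 -c "
from rig import job
print(job.close_job())"
```

```text
the job is handed in; nothing more can be done
None
```

The rack was slid out along the track floor to light contact with the end stop (about 10 N), then lifted straight up about 10 cm. It was handed in held level and still, with the cup, carton and tray untouched.

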